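# Carry a leaded-glass panel by its hanger and stand it in the viewing stand

## Robot

A 6-joint arm with a two-finger parallel gripper is mounted at the origin on the work surface. World frame = base frame: x ahead of the robot, y to its left, z up, the work surface at z = 0. Lengths are in m, angles in degrees, forces in N, time in s.
With the tool pointing down it reaches from about 0.4 to 0.825 m from the base axis. Payload 7 kg.
Tool frame: the origin (TCP) lies on the centre line of the jaws, within the pads' length; the fingertips stand 19 mm ahead of it and the grasp point (between the pads) is the TCP; z points along the fingers, y is the line along which they close (so a half turn about z gives the same grasp; the last joint's range is limited). The gripper opens to 88 mm and grips with 3 to 60 N. Pads are 19 mm wide; open, the fingers measure 130 mm over their backs; the gripper's body (78 mm by 193 mm) begins 47 mm behind the grasp point.
Start: joints at [-60.728, 20.546, 0.682, 0, -70.136, -16.507], TCP at [0.149, -0.658, 0.246] pointing down, gripper open.
Joint ranges: [-176.03, 176.03], [-82.01, 121.73], [-58.28, 71.71], [-173.87, 95.51], [-174.79, -0.11], [-173.66, 173.66]. Speed limits (degrees/s): [136.94, 136.94, 172.46, 180, 180, 180].

## Interface

Orientations are given as [roll, pitch, yaw] about the fixed x, y, z axes, in that order (R = Rz(yaw) Ry(pitch) Rx(roll)).
In Python, from plant import ctrl gives the robot as it stands.
- The arm moves only by the tool move_arm, never from a script. Its argument "motion" is a list of rows, each a list of 3 entries, a list of its own where there are three numbers: the shift along the tool's x, y, z in mm, then the turn, a rotation vector about the tool's x, y, z in degrees, then the closure, from 0 (fully open) to 1 (shut). A call has 1 to 10 rows; each row is the pose to reach, as a shift and turn from the pose commanded when the call began, along the tool's axes at that moment; what a row does not reach only later rows make up. A row lasts 1/12 s, in which the tool goes at most 41.7 mm and 7.16 degrees, less where a joint would pass 70% of its speed; a pose out of reach is approached as far as the arm can. A call with a gripper value outside its range is refused whole. The fingers move at their own pace and stop on an object; the grip force is fixed at half the most. Time passes only in rows, so rows that repeat a pose let the fingers close. It gives the time, the measured TCP pose, the force, the opening and the grip force at its end, in the units of the state.
- ctrl.get_obs(): the state, without advancing time (a new reading comes with each control period).
- ctrl.snapshot(name): name is "side" or "top"; returns a dict with "color" (480x640x3 uint8, blue, green, red), "camera_matrix" (3x3 intrinsics, pixels), "k1" (the pictures are not rectified: a ray, as slopes to the right and down, at radius r is drawn at 1 + k1 r^2 times it, then the intrinsics apply), "cam_to_world" (4x4, takes a point from camera to world coordinates). Camera axes: x right, y up, looking along -z (the intrinsics and any distortion apply to the point x, -y, -z); pixel columns grow to the right and rows downward; lengths in m; the calibration is good to about 2 mm. A picture is of the moment at which its call begins. There is no depth.
- ctrl.close_job(): hands the job in; it is judged then, once.
The state is a dict: "clock": time; "joint_pos": joint angles; "qvel": joint speeds; "tau": joint torques, N m; "tool_pos": TCP position; "orientation": TCP orientation; "force": force on the tool from outside, world axes, zero at the start; "moment": the same for the moment, N m; "opening": finger opening in m; "gripper_force": force on a finger pad.
Only numpy, scipy, OpenCV 4.12 (cv2) and the standard library are available. Lean on these libraries where they do the work, as an engineer would, in place of code of your own. Each camera call takes 0.05 s, during which the arm holds its last target. There are 200 camera calls.

## Task

Take the leaded-glass panel out of the slanting peg rack by the wooden grip of its hanger and carry it to the viewing stand; it swings freely under the grip, so bring it to rest and let it hang still just above the slot, in line with it, for at least three seconds. Then lower it gently all the way into the slot without knocking the glass on the stand, and let go, leaving the panel standing there. Do not touch the glass itself, do not set the panel down on the way, and leave the other things on the table where they are.

Things in the scene. Friction and masses are not known exactly. Their poses are not given: they have to be found in the camera images.
- grip: wooden grip at the top of the hanger: block 28 mm (x) by 22 (y) by 40 tall, 14 to 54 mm above this origin, to be pinched from above along its x; below it two steel cheeks 22 mm wide over all reach 34 mm below the origin. Origin: on the hinge pin; x along the pin, z up. Bottom-heavy: it stays upright by itself. Mass 0.08 kg
- panel: leaded-glass panel, metal frame, rigid rod hanger: 180 mm wide (x), 14 thick (y), 130 tall (z), lower edge 215 and upper edge 85 mm below the pin. Origin: on the pin (= grip's origin). Swings about x almost without friction; hanging plumb its z is up. About 0.6 kg, centre of mass 159 mm below the pin, pendulum length 171 mm (period 0.83 s), decay time 50 s. Starts leaning 0.2 rad in the rack
- panel_foot (a point): middle of the panel's lower edge, 215 mm below the pin in the panel's frame; its axes are the panel's
- rack: wooden peg rack, fixed, 240 mm (x) by 205 (y). Slots run along x and lean 0.2 rad, tops towards the rack's +y. Pegs of 12 mm diameter on both sides of the slots at x = -60 and 60 mm end about 90 mm above the table; 4 mm play for the panel. Two fixed glass sheets, up to 125 mm high, in the slots on the -y side. Origin: on the table under its middle; the panel's slot is the +y one
- rack_slot (a point): middle of the floor of the panel's slot, 22 mm above the table, about where panel_foot starts; the panel comes out along the slant, direction (0, 0.20, 0.98) of the rack's frame, and swings free once its lower edge is past the peg ends, 68 mm up the slant
- stand: wooden viewing stand, fixed, 250 mm (x) by 110 (y), 60 high: one upright slot along its x, 212 mm long between end walls (16 mm to spare at each end of the panel), 18 mm wide up to 42 mm above the table, then flaring to about 50 mm at the mouth. The panel may go in either way round. Origin: on the table under its middle
- stand_mouth (a point): centre of the mouth of the stand's slot, 60 mm above the table, axes as the stand's
- stand_seat (a point): centre of the floor of the stand's slot, 10 mm above the table, axes as the stand's: where panel_foot ends up
- bowl: glass bowl, 90 mm across, 40 mm high, bystander; origin at the middle of its underside
- jar: small closed jar, 52 mm across, 55 mm high, bystander; origin at the middle of its underside
- pot: small white jar, 56 mm across, 60 mm high, bystander; origin at the middle of its underside
- brush: flat brush lying on the table, 160 mm long, bystander; origin under its middle
- tape: roll of tape lying flat, 100 mm across, 25 mm high, bystander; origin at the middle of its underside
- spray: spray bottle, 60 mm across, 190 mm high, at the back of the table, bystander; origin at the middle of its underside
- cutglass: cut piece of green glass, 100 by 70 by 6 mm, lying flat, bystander; origin at the middle of its underside

How it is judged:
By the outcome, as a careful person would: the job done as asked, in the order asked, and still so for the second after the job is handed in, with the robot touching nothing.
It also fails if it takes over 54 s, if anything falls off the work surface, if the arm or the gripper's body presses on something with over 40 N, if the wrist force passes 120 N, or if a joint passes its speed limit or range.

## Working session

There is one attempt and no reset: what is moved stays moved. The work goes in short steps, Python scripts to look and compute and a tool call to move; the robot and the scene stay as the last step left them, time stands still between calls to the robot, and variables do not carry over. Pictures are saved under pics/ and viewed, at most 10 in all, crops included, and the job is handed in when it is done.

Besides the shell and the picture viewer there is one more tool, called after "Call:" as name(argument=value, ...) on one line, values as JSON. move_arm: Moves the arm, as the interface text tells. Its arguments: {"type":"object","properties":{"motion":{"type":"array"}},"required":["motion"]}

```bash
mkdir -p pics; ls; python3 - <<'E'
from plant import ctrl
import cv2
o=ctrl.get_obs(); print({k:o[k] for k in('clock','tool_pos','orientation','opening','force')})
for n in('side','top'):
    s=ctrl.snapshot(n); cv2.imwrite(f'pics/{n}0.png',s['color']); print(n,s['camera_matrix'],s['k1'],s['cam_to_world'])
E
```

```text
pics
{'clock': 0.0, 'tool_pos': array([ 0.14902299, -0.65786567,  0.2446057 ]), 'orientation': array([ 1.79903897e+02, -8.30290579e-03, -1.67242008e+02]), 'opening': 0.08760055721620437, 'force': array([ 0.07821376, -0.2245829 ,  0.13543801])}
side [[498.98849323   0.         318.46379104]
 [  0.         498.98849323 239.93835427]
 [  0.           0.           1.        ]] 0.0014930344315695887 [[-0.88026005  0.28347826 -0.38050271  0.17967472]
 [-0.47445749 -0.51625105  0.71300417  0.80871453]
 [ 0.00568626  0.80816145  0.58893356  0.79623148]
 [ 0.          0.          0.          1.        ]]
top [[516.93032633   0.         306.45123839]
 [  0.         516.93032633 247.78666159]
 [  0.           0.           1.        ]] -0.1009360975867013 [[ 0.02823689  0.99618282 -0.08259822  0.50330732]
 [-0.99928703  0.03020321  0.02265374  0.03871435]
 [ 0.025062    0.08189966  0.99632542  1.21832927]
 [ 0.          0.          0.          1.        ]]
```

View pics/side0.png

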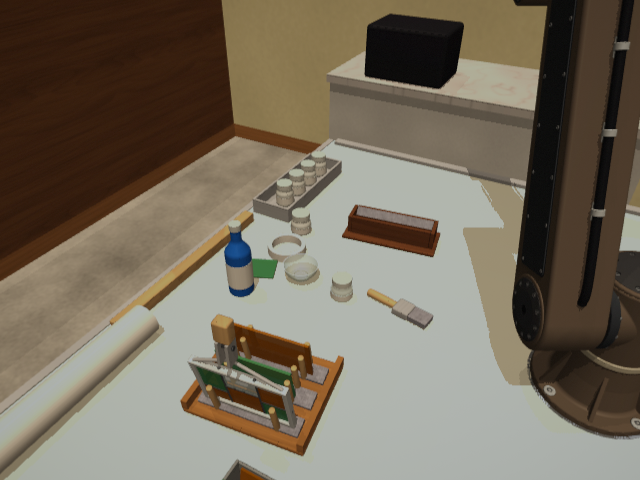

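View pics/top0.png

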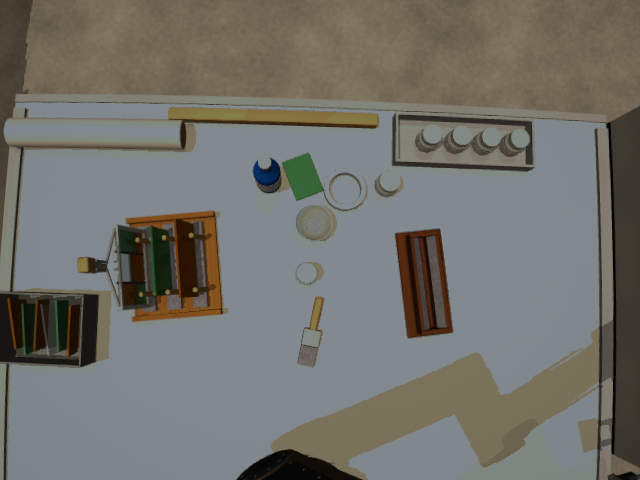

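The side view shows the grip near (223,330) with the rack below it, and the stand near (393,229). In the top view the grip is near (87,265), the rack near (175,265) and the stand near (424,283). I'll enlarge those regions.

```bash
cat > h.py <<'E'
import numpy as np, cv2
from plant import ctrl
def cam(n):
    return ctrl.snapshot(n)
def ray(s,px):
    K=s['camera_matrix'];k=s['k1']
    d=np.array([(px[0]-K[0,2])/K[0,0],(px[1]-K[1,2])/K[1,1]]);u=d.copy()
    for _ in range(20): u=d/(1+k*(u@u))
    T=s['cam_to_world'];v=T[:3,:3]@np.array([u[0],-u[1],-1]);return T[:3,3],v/np.linalg.norm(v)
def plane(s,px,z):
    c,v=ray(s,px);return c+v*(z-c[2])/v[2]
def tri(s1,p1,s2,p2):
    a,u=ray(s1,p1);b,v=ray(s2,p2)
    t=np.linalg.lstsq(np.c_[u,-v],b-a,rcond=None)[0]
    P,Q=a+t[0]*u,b+t[1]*v;return (P+Q)/2,np.linalg.norm(P-Q)
def proj(s,P):
    T=s['cam_to_world'];K=s['camera_matrix'];q=T[:3,:3].T@(np.asarray(P)-T[:3,3]);u=np.array([q[0],-q[1]])/-q[2]
    u=u*(1+s['k1']*(u@u));return u*K[0,0]+K[:2,2]
E
python3 - <<'E'
import cv2,numpy as np
a=cv2.imread('pics/side0.png');b=cv2.imread('pics/top0.png')
def crop(i,x,y,w,h,W,H): return cv2.resize(i[y:y+h,x:x+w],(W,H),interpolation=cv2.INTER_CUBIC)
m=np.vstack([np.hstack([crop(a,180,305,100,75,400,300),crop(a,340,195,100,75,400,300)]),
 np.hstack([crop(b,70,235,80,60,400,300),crop(b,370,220,160,120,400,300)])])
cv2.imwrite('pics/m1.png',m)
E
```

```text
(no output)
```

View pics/m1.png

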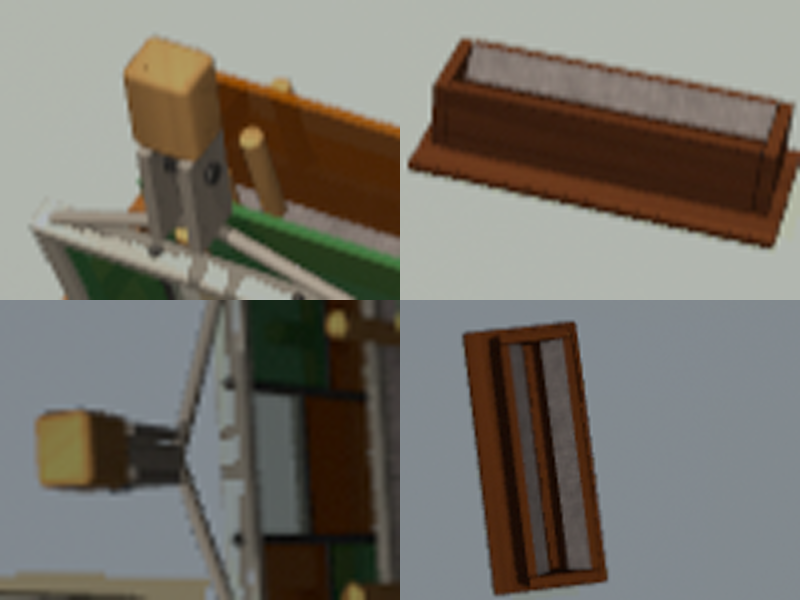

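```bash
cat > m.py <<'E'
from h import *
np.set_printoptions(precision=4,suppress=True)
S=cam('side');T=cam('top')
def quad(m):
    c=max(cv2.findContours(m,0,1)[0],key=cv2.contourArea);h=cv2.convexHull(c)
    for e in np.arange(1,8,.25):
        p=cv2.approxPolyDP(h,e,True)
        if len(p)<=4:break
    return p[:,0].astype(float),cv2.contourArea(h)
def stand(s,box):
    x,y,w,h=box;i=s['color'][y:y+h,x:x+w];hsv=cv2.cvtColor(i,cv2.COLOR_BGR2HSV)
    br=((hsv[...,1]>110)).astype(np.uint8)
    c=max(cv2.findContours(br,0,1)[0],key=cv2.contourArea)
    f=np.zeros_like(br);cv2.fillPoly(f,[c],1);cv2.imwrite('/tmp/f.png',f*255)
    f=cv2.erode(f,np.ones((5,5)))
    g=f*((hsv[...,1]<90)&(hsv[...,2]>60)).astype(np.uint8)
    g=cv2.morphologyEx(g,cv2.MORPH_OPEN,np.ones((2,2)))
    pts=cv2.findNonZero(g);hull=cv2.convexHull(pts);m=np.zeros_like(g);cv2.fillPoly(m,[hull],1)
    q,a=quad(m);return q+[x,y],a
for n,s,b in(('side',S,(335,195,115,65)),('top',T,(385,220,80,125))):
    q,a=stand(s,b);print(n,q.tolist(),a)
    P=np.array([plane(s,p,.06) for p in q]);print(P, [np.linalg.norm(P[i]-P[i-1]) for i in range(len(P))],P.mean(0))
p,e=tri(S,(222.5,321.5),T,(83.4,265));print('grip top',p,e)
h=cv2.cvtColor(T['color'],cv2.COLOR_BGR2HSV)
w=((h[...,0]<28)&(h[...,1]>100)&(h[...,2]>90)).astype(np.uint8)
w2=w[245:285,72:110];c=max(cv2.findContours(w2,0,1)[0],key=cv2.contourArea);print('grip contour',cv2.boundingRect(c),cv2.minAreaRect(c))
o=((h[...,0]<18)&(h[...,1]>140)).astype(np.uint8)
o[:, :122]=0;o[:,235:]=0;o[:200]=0;o[330:]=0
pts=cv2.findNonZero(o);hh=np.zeros_like(o);cv2.fillPoly(hh,[cv2.convexHull(pts)],1);q,_=quad(hh);print('rack',q.tolist());P=np.array([plane(T,p,.015) for p in q]);print(P,[np.linalg.norm(P[i]-P[i-1]) for i in range(len(P))],P.mean(0))
E
python3 m.py
```

```text
Traceback (most recent call last):
  File "m.py", line 21, in <module>
    q,a=stand(s,b);print(n,q.tolist(),a)
        ~~~~~^^^^^
  File "m.py", line 18, in stand
    pts=cv2.findNonZero(g);hull=cv2.convexHull(pts);m=np.zeros_like(g);cv2.fillPoly(m,[hull],1)
                                ~~~~~~~~~~~~~~^^^^^
cv2.error: OpenCV(4.12.0) /io/opencv/modules/imgproc/src/convhull.cpp:143: error: (-215:Assertion failed) total >= 0 && (depth == CV_32F || depth == CV_32S) in function 'convexHull'
```

```bash
sed -i "s/cv2.fillPoly(f,\[c\],1);.*/cv2.fillPoly(f,[cv2.convexHull(c)],1)/" m.py
python3 -c "
import cv2
for n,p in(('side0',[(390,215),(412,222),(392,235),(345,245)]),('top0',[(418,270),(437,270),(428,270),(412,270),(450,250)])):
  h=cv2.cvtColor(cv2.imread('pics/'+n+'.png'),cv2.COLOR_BGR2HSV);print(n,[h[y,x].tolist() for x,y in p])"
python3 m.py
```

```text
side0 [[10, 35, 133], [13, 36, 133], [10, 192, 57], [47, 10, 182]]
top0 [[9, 49, 68], [9, 28, 91], [9, 209, 28], [9, 217, 27], [103, 25, 144]]
side [[357.0, 212.0], [365.0, 209.0], [434.0, 226.0], [426.0, 230.0]] 650.0
[[ 0.6247 -0.2464  0.06  ]
 [ 0.6119 -0.2708  0.06  ]
 [ 0.4202 -0.2822  0.06  ]
 [ 0.4327 -0.2546  0.06  ]] [np.float64(0.19219106775324127), np.float64(0.027545693281698133), np.float64(0.1919643536808277), np.float64(0.030347159097433102)] [ 0.5224 -0.2635  0.06  ]
top [[435.0, 237.0], [447.0, 328.0], [426.0, 329.0], [415.0, 239.0]] 2040.5
[[ 0.6329 -0.2802  0.06  ]
 [ 0.4273 -0.3101  0.06  ]
 [ 0.4241 -0.2619  0.06  ]
 [ 0.6269 -0.2339  0.06  ]] [np.float64(0.04667681939437294), np.float64(0.20782177359535955), np.float64(0.048356048481651676), np.float64(0.20465560128002183)] [ 0.5278 -0.2715  0.06  ]
grip top [0.5378 0.4253 0.2813] 0.001772207868455817
grip contour (5, 12, 11, 15) ((10.0, 19.0), (14.0, 10.0), 90.0)
rack [[212.0, 211.0], [221.0, 313.0], [133.0, 320.0], [123.0, 298.0], [126.0, 219.0]]
[[0.683  0.2356 0.015 ]
 [0.4458 0.2047 0.015 ]
 [0.4227 0.4093 0.015 ]
 [0.4728 0.4354 0.015 ]
 [0.6582 0.4385 0.015 ]] [np.float64(0.20445616363318175), np.float64(0.2392098303895274), np.float64(0.20589678121116084), np.float64(0.056478876485567035), np.float64(0.18547582567170362)] [0.5365 0.3447 0.015 ]
```

```bash
cat >> h.py <<'E'
from scipy.spatial.transform import Rotation as Ro
def to(p,yaw,roll=180):
    o=ctrl.get_obs();R=Ro.from_euler('xyz',o['orientation'],degrees=True);G=Ro.from_euler('xyz',[roll,0,yaw],degrees=True)
    print('t',o['clock'],'pos',o['tool_pos'],'rpy',o['orientation'],'shift mm',np.round(R.inv().apply(np.array(p)-o['tool_pos'])*1000,1),'turn',np.round((R.inv()*G).as_rotvec(degrees=True),2))
E
python3 - <<'E'
from h import *
np.set_printoptions(precision=4,suppress=True)
S=cam('side');T=cam('top')
print('top-face centre in top @.287',plane(T,(82.3,264.3),.287),plane(T,(83.4,265),.287))
print('side',plane(S,(222.5,321.5),.287))
print(tri(S,(222.5,321.5),T,(82.3,264.3)))
h=cv2.cvtColor(S['color'],cv2.COLOR_BGR2HSV)[305:360,200:245]
m=((h[...,0]<28)&(h[...,1]>85)&(h[...,2]>150)).astype(np.uint8)
for t in(130,160,180,200,210):
  m=((h[...,0]>13)&(h[...,0]<28)&(h[...,1]>85)&(h[...,2]>t)).astype(np.uint8)
  c=max(cv2.findContours(m,0,1)[0],key=cv2.contourArea);M=cv2.moments(c);print(t,cv2.boundingRect(c),cv2.contourArea(c),M['m10']/(M['m00']+1e-9)+200,M['m01']/(M['m00']+1e-9)+305)
print('stand c',tri(S,(396,217.7),T,(430.75,283.25)))
# predicted panel top face px of nominal grip from top estimate
g=plane(T,(82.3,264.3),.287);y=np.radians(7.2);ex=np.array([np.cos(y),np.sin(y),0]);ey=np.array([-ex[1],ex[0],0])
print('pred side corners',[proj(S,g+a*.014*ex+b*.011*ey) for a,b in((1,1),(1,-1),(-1,-1),(-1,1))])
for n,p,z in(('spray',(264,162),.19),('bowl',(315,222),.03),('pot',(307,272),.06),('jar',(389,182),.055)): print(n,plane(T,p,z))
to([.50,-.35,.40],-167.24)
E
```

```text
top-face centre in top @.287 [0.538  0.4245 0.287 ] [0.5368 0.4224 0.287 ]
side [0.5347 0.4297 0.287 ]
(array([0.5381, 0.4264, 0.2824]), np.float64(0.0002905402815657851))
130 (11, 10, 22, 15) 181.5 221.36822773174637 321.5234159778704
160 (11, 10, 22, 13) 155.5 221.34941050361405 320.90782422283445Traceback (most recent call last):
  File "<stdin>", line 11, in <module>
ValueError: max() iterable argument is empty
```

```bash
python3 - <<'E'
from h import *
np.set_printoptions(precision=4,suppress=True)
S=cam('side');T=cam('top')
print('stand c',tri(S,(396,217.7),T,(430.75,283.25)))
g=np.array([.5380,.4258,.285]);y=np.radians(7.2);ex=np.array([np.cos(y),np.sin(y),0]);ey=np.array([-ex[1],ex[0],0])
for s in (S,T): print('pred corners',[proj(s,g+a*.014*ex+b*.011*ey) for a,b in((1,1),(1,-1),(-1,-1),(-1,1))])
for n,p,z in(('spray',(264,162),.19),('bowl',(315,222),.03),('pot',(307,272),.06),('jar',(389,182),.055)): print(n,plane(T,p,z))
to([.50,-.35,.40],-140)
E
```

```text
stand c (array([ 0.5249, -0.2728,  0.0581]), np.float64(0.0053347881638086455))
pred corners [array([209.8649, 322.5455]), array([217.837, 312.326]), array([234.9385, 317.3754]), array([227.2818, 327.8331])]
pred corners [array([ 75.7684, 257.2772]), array([ 87.4359, 256.1467]), array([ 88.4117, 271.4266]), array([ 76.7163, 272.5379])]
spray [0.7604 0.1063 0.19  ]
bowl [ 0.6624 -0.0064  0.03  ]
pot [0.545  0.0096 0.06  ]
jar [ 0.7574 -0.1734  0.055 ]
t 0.5 pos [ 0.1491 -0.6583  0.2455] rpy [ 179.996     0.     -167.2367] shift mm [-410.3  223.2 -154.5] turn [  0.     0.   -27.24]
```

Call:
move_arm(motion=[[[-410,223,-155],[0,0,-27],0],[[-410,223,-155],[0,0,-27],0],[[-410,223,-155],[0,0,-27],0],[[-410,223,-155],[0,0,-27],0],[[-410,223,-155],[0,0,-27],0],[[-410,223,-155],[0,0,-27],0],[[-410,223,-155],[0,0,-27],0],[[-410,223,-155],[0,0,-27],0],[[-410,223,-155],[0,0,-27],0],[[-410,223,-155],[0,0,-27],0]])

```text
clock: 1.33
tool_pos: [0.4472, -0.3956, 0.378]
orientation: [-180.0, 0.0, -140.2]
force: [1.7, -0.8, 0.1]
opening: 0.0874
gripper_force: 0.0
```

```bash
python3 - <<'E'
from h import *
np.set_printoptions(precision=4,suppress=True)
to([.56,.05,.40],-110)
E
```

```text
t 1.3333 pos [ 0.4472 -0.3956  0.378 ] rpy [-179.958     0.0232 -140.2281] shift mm [-371.8  270.4  -22.1] turn [ -0.05   0.01 -30.23]
```

Call:
move_arm(motion=[[[-372,270,-22],[0,0,-30],0],[[-372,270,-22],[0,0,-30],0],[[-372,270,-22],[0,0,-30],0],[[-372,270,-22],[0,0,-30],0],[[-372,270,-22],[0,0,-30],0],[[-372,270,-22],[0,0,-30],0],[[-372,270,-22],[0,0,-30],0],[[-372,270,-22],[0,0,-30],0],[[-372,270,-22],[0,0,-30],0],[[-372,270,-22],[0,0,-30],0]])

```text
clock: 2.17
tool_pos: [0.5486, 0.0082, 0.3975]
orientation: [-179.9, 0.0, -110.2]
force: [0.8, -1.4, 0.2]
opening: 0.0874
gripper_force: 0.0
```

```bash
python3 - <<'E'
from h import *
np.set_printoptions(precision=4,suppress=True)
to([.538,.426,.37],-82.8)
E
```

```text
t 2.1667 pos [0.5486 0.0082 0.3975] rpy [-179.9496    0.0406 -110.2222] shift mm [-388.4  154.4   27.6] turn [ -0.06   0.03 -27.42]
```

Call:
move_arm(motion=[[[-388,154,28],[0,0,-27.4],0],[[-388,154,28],[0,0,-27.4],0],[[-388,154,28],[0,0,-27.4],0],[[-388,154,28],[0,0,-27.4],0],[[-388,154,28],[0,0,-27.4],0],[[-388,154,28],[0,0,-27.4],0],[[-388,154,28],[0,0,-27.4],0],[[-388,154,28],[0,0,-27.4],0],[[-388,154,28],[0,0,-27.4],0],[[-388,154,28],[0,0,-27.4],0]])

```text
clock: 3.0
tool_pos: [0.5379, 0.4237, 0.369]
orientation: [-180.0, 0.0, -82.8]
force: [1.0, 0.2, 0.5]
opening: 0.0874
gripper_force: 0.0
```

```bash
python3 - <<'E'
from h import *
np.set_printoptions(precision=4,suppress=True)
cv2.imwrite('pics/side1.png',cv2.resize(cam('side')['color'][255:435,130:370],(800,600)))
to([.538,.426,.267],-82.8)
E
```

```text
t 3.05 pos [0.5372 0.43   0.3658] rpy [179.8968  -0.0252 -82.6497] shift mm [ 4.  -0.5 98.8] turn [ 0.1  -0.03  0.15]
```

View pics/side1.png

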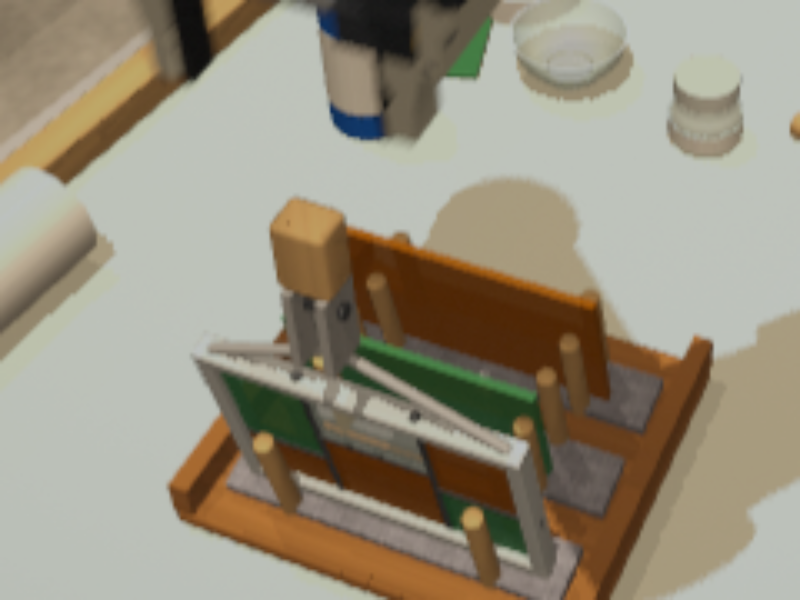

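The picture shows the open gripper above the grip, which is at crop (308,240). The fingers straddle it along the pin, and the panel leans in its slot. I'll let the arm settle before descending.

Call:
move_arm(motion=[[[0,0,0],[0,0,0],0],[[0,0,0],[0,0,0],0],[[0,0,0],[0,0,0],0],[[0,0,0],[0,0,0],0]])

```text
clock: 3.38
tool_pos: [0.5387, 0.4206, 0.3697]
orientation: [-180.0, 0.0, -82.9]
force: [-0.8, -0.1, 0.2]
opening: 0.0875
gripper_force: 0.0
```

```bash
python3 - <<'E'
from h import *
np.set_printoptions(precision=4,suppress=True)
to([.538,.426,.268],-82.8);print(ctrl.get_obs()['qvel'],ctrl.get_obs()['force'])
E
```

```text
t 3.3833 pos [0.5387 0.4206 0.3697] rpy [-179.9525    0.0344  -82.8889] shift mm [ -5.4   0.1 101.8] turn [-0.05  0.03 -0.09]
[-0.2669 -0.465  -0.003  -0.0369  0.1088 -0.0524] [-0.8328 -0.1304  0.1835]
```

Call:
move_arm(motion=[[[-1,0,5],[0,0,0],0],[[-2,0,18],[0,0,0],0],[[-3,0,35],[0,0,0],0],[[-4,0,53],[0,0,0],0],[[-5,0,70],[0,0,0],0],[[-5,0,85],[0,0,0],0],[[-5,0,96],[0,0,0],0],[[-5,0,102],[0,0,0],0],[[-5,0,102],[0,0,0],0],[[-5,0,102],[0,0,0],0]])

```text
clock: 4.22
tool_pos: [0.5381, 0.4265, 0.2675]
orientation: [-180.0, 0.0, -82.8]
force: [0.5, 0.0, 0.8]
opening: 0.0876
gripper_force: 0.0
```

```bash
python3 - <<'E'
from h import *
np.set_printoptions(precision=4,suppress=True)
S=cam('side')['color'][290:380,170:290];T=cam('top')['color'][230:320,60:180]
cv2.imwrite('pics/m2.png',np.hstack([cv2.resize(i,(400,300),interpolation=2) for i in(S,T)]))
to([.538,.426,.268],-82.8)
E
```

```text
t 4.3167 pos [0.5383 0.4269 0.2682] rpy [-179.9156    0.0624  -82.8427] shift mm [0.8 0.4 0.2] turn [-0.08  0.06 -0.04]
```

View pics/m2.png

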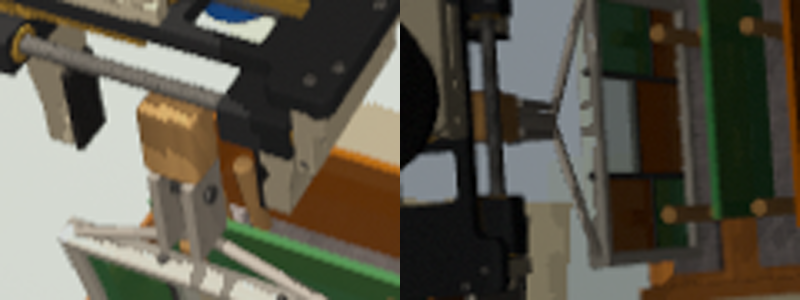

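The grip is at crop (178,140) in the side view, centred between the pads at (75,100) and (280,160). Now I close.

Call:
move_arm(motion=[[[0,0,0],[0,0,0],0.4],[[0,0,0],[0,0,0],0.6],[[0,0,0],[0,0,0],0.7],[[0,0,0],[0,0,0],1],[[0,0,0],[0,0,0],1],[[0,0,0],[0,0,0],1],[[0,0,0],[0,0,0],1],[[0,0,0],[0,0,0],1],[[0,0,0],[0,0,0],1],[[0,0,0],[0,0,0],1]])

```text
clock: 5.15
tool_pos: [0.5379, 0.4267, 0.2669]
orientation: [-180.0, 0.0, -82.8]
force: [0.8, -0.7, -2.0]
opening: 0.0277
gripper_force: 30.0
```

```bash
python3 - <<'E'
from h import *
np.set_printoptions(precision=4,suppress=True)
to([.538,.426,.268],-82.8);o=ctrl.get_obs();print(o['force'],o['moment'],o['opening'],o['gripper_force'])
E
```

```text
t 5.15 pos [0.5379 0.4267 0.2669] rpy [-179.9845    0.0042  -82.8365] shift mm [ 0.7  0.  -1.1] turn [-0.02  0.   -0.04]
[ 0.8239 -0.7326 -1.9859] [-0.27   -0.0722 -0.1454] 0.02765411599532666 29.956956803798676
```

Call:
move_arm(motion=[[[-0.8,0,-3.9],[0,0,0],1],[[-2.4,0,-11.8],[0,0,0],1],[[-4.4,0,-21.6],[0,0,0],1],[[-6.4,0,-31.4],[0,0,0],1],[[-8.4,0,-41.2],[0,0,0],1],[[-9.9,0,-49],[0,0,0],1],[[-10.9,0,-53.9],[0,0,0],1],[[-11.3,0,-55.9],[0,0,0],1],[[-11.3,0,-55.9],[0,0,0],1]])

```text
clock: 5.9
tool_pos: [0.5365, 0.4382, 0.3236]
orientation: [-179.9, 0.0, -82.8]
force: [0.5, -0.8, -8.6]
opening: 0.0279
gripper_force: 29.9
```

```bash
python3 - <<'E'
from h import *
np.set_printoptions(precision=4,suppress=True)
to([.538,.426,.42],-82.8);o=ctrl.get_obs();print(o['force'],o['moment'],o['opening'],o['gripper_force'])
E
```

```text
t 5.9 pos [0.5365 0.4382 0.3236] rpy [-179.9496    0.0489  -82.8251] shift mm [ 12.2  -0.  -96.4] turn [-0.05  0.05 -0.03]
[ 0.4606 -0.787  -8.5867] [-0.3212 -0.0351 -0.053 ] 0.027863590952493546 29.944269955158234
```

Call:
move_arm(motion=[[[-0.8,0,-4],[0,0,0],1],[[-2.8,0,-14],[0,0,0],1],[[-4.4,0,-28],[0,0,0],1],[[-4.4,0,-44],[0,0,0],1],[[-4.4,0,-60],[0,0,0],1],[[-4.4,0,-76],[0,0,0],1],[[-4.4,0,-88],[0,0,0],1],[[-4.4,0,-96],[0,0,0],1],[[-4.4,0,-100],[0,0,0],1],[[-4.4,0,-100],[0,0,0],1]])

```text
clock: 6.73
tool_pos: [0.5359, 0.4424, 0.4237]
orientation: [-180.0, 0.0, -82.8]
force: [0.3, -0.8, -6.5]
opening: 0.0279
gripper_force: 29.9
```

```bash
cat > sw.py <<'E'
from h import *
import sys
np.set_printoptions(precision=3,suppress=True)
# sample force along panel normal (tool -x) plus pictures
W=2*np.pi/.83
def sample(n):
    t=[];f=[];im=[]
    for i in range(n):
        o=ctrl.get_obs();ya=np.radians(o['orientation'][2]);ex=np.array([np.cos(ya),np.sin(ya),0])
        t.append(o['clock']);f.append([-(o['force']@ex),-(o['moment']@np.array([-ex[1],ex[0],0])),*o['tool_pos']]);im.append(cam('side'))
    return np.array(t),np.array(f),im
def fit(t,y,w=W):
    A=np.c_[np.cos(w*t),np.sin(w*t),np.ones_like(t)];c,*_=np.linalg.lstsq(A,y,rcond=None);return c,np.std(y-A@c)
E
python3 - <<'E'
from sw import *
import pickle
t,f,im=sample(18);pickle.dump((t,f,im),open('/tmp/a.pkl','wb'))
print(np.c_[t,f])
for k in(0,1): print(fit(t,f[:,k]))
cv2.imwrite('pics/sw.png',np.vstack([np.hstack([cv2.resize(im[i]['color'][220:420,130:330],(260,260)) for i in r]) for r in((0,4,8),(12,15,17))]))
E
```

```text
[[ 6.733 -0.834  0.229  0.536  0.442  0.424]
 [ 6.783 -1.692  0.316  0.536  0.442  0.423]
 [ 6.833 -1.18   0.389  0.536  0.442  0.422]
 [ 6.883 -1.844  0.475  0.536  0.442  0.422]
 [ 6.933 -1.446  0.419  0.536  0.442  0.422]
 [ 6.983 -1.141  0.341  0.536  0.442  0.422]
 [ 7.033 -1.215  0.171  0.536  0.442  0.422]
 [ 7.083 -0.216  0.052  0.536  0.442  0.422]
 [ 7.133  0.424 -0.194  0.536  0.442  0.422]
 [ 7.183  0.153 -0.351  0.536  0.442  0.422]
 [ 7.233  1.183 -0.5    0.536  0.443  0.423]
 [ 7.283  1.053 -0.532  0.536  0.443  0.423]
 [ 7.333  1.828 -0.533  0.536  0.443  0.423]
 [ 7.383  1.279 -0.509  0.536  0.443  0.423]
 [ 7.433  0.662 -0.342  0.536  0.442  0.423]
 [ 7.483  0.613 -0.153  0.536  0.442  0.423]
 [ 7.533  0.01  -0.01   0.536  0.442  0.423]
 [ 7.583 -1.264  0.202  0.536  0.442  0.423]]
(array([ 0.577, -1.457, -0.154]), np.float64(0.31076791270439846))
(array([-0.162,  0.485, -0.047]), np.float64(0.02922407366217504))
```

View pics/sw.png

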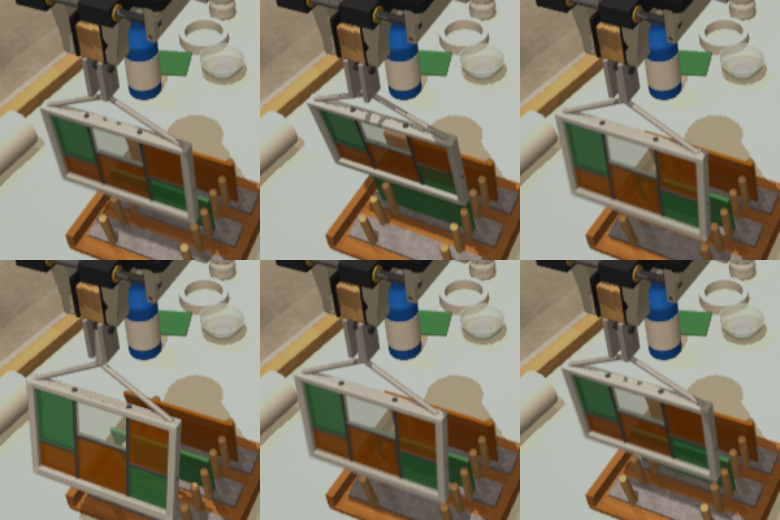

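```bash
python3 - <<'E'
from sw import *
import pickle
t,f,im=pickle.load(open('/tmp/a.pkl','rb'))
y=np.radians(7.2);ex=np.array([np.cos(y),np.sin(y),0]);ey=np.array([-ex[1],ex[0],0]);ez=np.array([0,0,1])
pin=np.array([.536,.442,.3885])
for ph in(-.35,-.3,-.25,-.2,.2,.25,.3,.35): print(ph,[(proj(im[0],pin+a*.09*ex+.215*(-np.sin(ph)*ey-np.cos(ph)*ez))-[130,220])*1.3 for a in(1,-1)])
from scipy.optimize import least_squares
r=least_squares(lambda p:p[0]*np.cos(p[3]*t)+p[1]*np.sin(p[3]*t)+p[2]-f[:,1],[-.16,.48,0,W]);print(r.x,2*np.pi/r.x[3],np.hypot(*r.x[:2]))
for w in(0,4,8,12,15,17): pass
E
```

```text
-0.35 [array([ 18.409, 225.394]), array([162.513, 278.209])]
-0.3 [array([ 24.621, 220.286]), array([167.148, 271.965])]
-0.25 [array([ 30.672, 214.92 ]), array([171.69 , 265.489])]
-0.2 [array([ 36.556, 209.316]), array([176.135, 258.801])]
0.2 [array([ 77.361, 157.817]), array([207.949, 199.665])]
0.25 [array([ 81.659, 150.747]), array([211.437, 191.77 ])]
0.3 [array([ 85.776, 143.575]), array([214.813, 183.8  ])]
0.35 [array([ 89.714, 136.308]), array([218.078, 175.764])]
[ 0.405  0.308 -0.042  7.397] 0.8493929001455074 0.5085093310648992
```

The frames show the panel swinging clear of the rack. Its lower-left corner runs from crop (75,163) to (35,208), which is about ±0.21 rad, and the moment signal tracks it at about 2.4 N·m/rad. Next I plan a cancelling motion.

```bash
cat > plan.py <<'E'
from sw import *
L=.171;H=1/12;TAU=.04;KM=2.4
def state(t,m,t0):
    c,s=fit(t,m);a,b=c[:2]/KM
    cz,sz=np.cos(W*t0),np.sin(W*t0);return np.array([a*cz+b*sz,W*(-a*sz+b*cz)]),s
def plan(x0,N,D=None,hold=1):
    """row positions (mm along panel +y), minimal accelerations, swing zero at the end"""
    n=N-hold+1                       # free rows p1..p(n-1), then p constant
    # velocity steps dv_k at k=0..n-1 ; v=0 afterwards
    B=np.zeros((n,n-1))              # dv = B p
    P=np.vstack([np.zeros(n-1),np.eye(n-1),np.eye(n-1)[-1]]);V=np.diff(P,axis=0)/H
    dv=np.diff(np.vstack([np.zeros(n-1),V]),axis=0)
    T=N*H;tk=np.arange(n)*H+TAU
    F=np.vstack([np.sin(W*(T-tk))/(L*W)@dv,np.cos(W*(T-tk))/L@dv/W])
    free=np.array([x0[0]*np.cos(W*T)+x0[1]/W*np.sin(W*T),(-x0[0]*W*np.sin(W*T)+x0[1]*np.cos(W*T))/W])
    A=F;b=-free
    if D is not None: A=np.vstack([A,np.eye(n-1)[-1]]);b=np.r_[b,D]
    J=np.vstack([dv,.3*np.diff(np.vstack([np.zeros(n-1),dv,np.zeros(n-1)]),axis=0)]);Q=J.T@J+1e-9*np.eye(n-1)
    k=len(b);X=np.linalg.solve(np.block([[Q,A.T],[A,np.zeros((k,k))]]),np.r_[np.zeros(n-1),b])[:n-1]
    p=np.r_[X,[X[-1]]*(N-n+1)];return np.round(p*1000,1)
E
python3 - <<'E'
from plan import *
import pickle
t,f,im=pickle.load(open('/tmp/a.pkl','rb'));x0,s=state(t,f[:,1],ctrl.get_obs()['clock']);print(ctrl.get_obs()['clock'],x0,s)
for D in(None,0,-.05,-.1): print(D,plan(x0,10,D))
E
```

```text
7.6333 [0.169 0.986] 0.02922407366217504
None [-1.4 -1.6  1.8  9.8 21.6 35.1 47.2 55.6 59.3 59.3]
0 [ -8.1 -17.  -20.9 -17.9 -10.   -1.6   3.3   2.9  -0.   -0. ]
-0.05 [-13.7 -30.  -40.1 -41.2 -36.7 -32.4 -33.8 -41.4 -50.  -50. ]
-0.1 [ -19.4  -43.   -59.2  -64.6  -63.3  -63.3  -70.8  -85.8 -100.  -100. ]
```

Call:
move_arm(motion=[[[8,0,0],[0,0,0],1],[[17,0,0],[0,0,0],1],[[21,0,0],[0,0,0],1],[[18,0,0],[0,0,0],1],[[10,0,0],[0,0,0],1],[[1.5,0,0],[0,0,0],1],[[-3.5,0,0],[0,0,0],1],[[-3,0,0],[0,0,0],1],[[0,0,0],[0,0,0],1],[[0,0,0],[0,0,0],1]])

```text
clock: 8.47
tool_pos: [0.5358, 0.4423, 0.4226]
orientation: [180.0, -0.0, -82.8]
force: [0.2, -0.4, -7.6]
opening: 0.0278
gripper_force: 29.9
```

```bash
python3 - <<'E'
from plan import *
import pickle
t,f,im=sample(14);t0=ctrl.get_obs()['clock']
pickle.dump((t,f,im),open('/tmp/b.pkl','wb'))
x,s=state(t,f[:,1],t0);print(t0,x,'amp',np.hypot(x[0],x[1]/W),s);print(f[:,1],fit(t,f[:,1])[0])
xs,_=state(t,f[:,1],t[0]);print('state just after move',xs[0],xs[1]/W)
to([.527,-.272,.40],-82)
E
```

```text
9.1667 [-0.084 -0.284] amp 0.09189069642307131 0.023671749099620703
[-0.242 -0.223 -0.063  0.012  0.06   0.138  0.156  0.159  0.154  0.135
  0.012 -0.052 -0.134 -0.161] [-0.169 -0.142 -0.043]
state just after move -0.07770309668323115 0.04905230733567467
t 9.1667 pos [0.536 0.442 0.423] rpy [-179.997    0.018  -82.829] shift mm [707.7  98.   22.6] turn [-0.    0.02 -0.83]
```

```bash
cat > cal.py <<'E'
import plan as q; from plan import *
import pickle
from scipy.optimize import fsolve
def final(x0,p,N,tau,T=None):
    v=np.diff(np.r_[0,p])/H/1000;dv=np.diff(np.r_[0,v,0]);tk=np.arange(len(dv))*H+tau;T=N*H
    return np.array([x0[0]*np.cos(W*T)+x0[1]/W*np.sin(W*T)+np.sin(W*(T-tk))@dv/(L*W),(-x0[0]*np.sin(W*T)+x0[1]/W*np.cos(W*T))+np.cos(W*(T-tk))@dv/(L*W)])
E
python3 - <<'E'
from cal import *
A=pickle.load(open('/tmp/a.pkl','rb'));B=pickle.load(open('/tmp/b.pkl','rb'))
p=-np.array([8,17,21,18,10,1.5,-3.5,-3,0,0])
for per in(.82,.83,.84,.85):
    q.W=W=2*np.pi/per
    import sw;sw.W=W
    import builtins
    def fs(t,m,t0):
        c,_=fit(t,m,W);a,b=c[:2];return np.array([a*np.cos(W*t0)+b*np.sin(W*t0),W*(-a*np.sin(W*t0)+b*np.cos(W*t0))])
    import cal; cal.W=W
    a=fs(A[0],A[1][:,1],B[0][0]-10*H);b=fs(B[0],B[1][:,1],B[0][0]);b=np.array([b[0],b[1]/W])
    s=fsolve(lambda z:cal.final(a/z[1],p,10,z[0])-b/z[1],[.04,2.4]);print(per,s,fit(A[0],A[1][:,1],W)[1],fit(B[0],B[1][:,1],W)[1])
E
```

```text
0.82 [-0.008  3.014] 0.03512215195874896 0.02383419261431924
0.83 [-0.004  2.922] 0.02922407366217504 0.023671749099620703
0.84 [-0.     2.818] 0.02535256761486682 0.023538197872976268
0.85 [0.004 2.704] 0.024116374513342198 0.023430678461251256
```

```bash
sed -i 's#W=2\*np.pi/.83#W=2*np.pi/.84#' sw.py; sed -i 's/TAU=.04;KM=2.4/TAU=0;KM=2.82/' plan.py; python3 - <<'E'
from plan import *
import pickle
t,f,im=pickle.load(open('/tmp/b.pkl','rb'));x0,s=state(t,f[:,1],ctrl.get_obs()['clock']);print(ctrl.get_obs()['clock'],x0,s)
p=-plan(x0,40,-.7075,2);print(p);p=np.r_[0,p]
for i in range(4): print(np.c_[p[i*10+1:i*10+11]-p[i*10],(p[i*10+1:i*10+11]-p[i*10])*98/707.5].round(1).tolist())
E
```

```text
9.1667 [-0.071 -0.259] 0.023538197872976268
[  2.1   6.5  13.4  22.8  34.8  49.4  66.3  85.  105.2 126.3 148.4 171.2
 194.9 219.7 245.6 272.6 300.5 328.7 356.9 384.6 411.7 438.1 463.9 489.2
 514.2 538.8 562.8 585.6 607.  626.5 643.8 658.9 671.9 683.  692.2 699.6
 704.8 707.5 707.5 707.5]
[[2.1, 0.3], [6.5, 0.9], [13.4, 1.9], [22.8, 3.2], [34.8, 4.8], [49.4, 6.8], [66.3, 9.2], [85.0, 11.8], [105.2, 14.6], [126.3, 17.5]]
[[22.1, 3.1], [44.9, 6.2], [68.6, 9.5], [93.4, 12.9], [119.3, 16.5], [146.3, 20.3], [174.2, 24.1], [202.4, 28.0], [230.6, 31.9], [258.3, 35.8]]
[[27.1, 3.8], [53.5, 7.4], [79.3, 11.0], [104.6, 14.5], [129.6, 18.0], [154.2, 21.4], [178.2, 24.7], [201.0, 27.8], [222.4, 30.8], [241.9, 33.5]]
[[17.3, 2.4], [32.4, 4.5], [45.4, 6.3], [56.5, 7.8], [65.7, 9.1], [73.1, 10.1], [78.3, 10.8], [81.0, 11.2], [81.0, 11.2], [81.0, 11.2]]
```

Call:
move_arm(motion=[[[2,0.3,0],[0,0,0],1],[[6.5,0.9,0],[0,0,0],1],[[13.4,1.9,0],[0,0,0],1],[[22.8,3.2,0],[0,0,0],1],[[34.8,4.8,0],[0,0,0],1],[[49.4,6.8,0],[0,0,0],1],[[66.3,9.2,0],[0,0,0],1],[[85,11.8,0],[0,0,0],1],[[105.2,14.6,0],[0,0,0],1],[[126.3,17.5,0],[0,0,0],1]])

```text
clock: 10.0
tool_pos: [0.5339, 0.3125, 0.4232]
orientation: [-180.0, 0.0, -82.8]
force: [0.2, 0.2, -7.9]
opening: 0.028
gripper_force: 29.9
```

Call:
move_arm(motion=[[[22,3.1,0],[0,0,0],1],[[45,6.2,0],[0,0,0],1],[[68.6,9.5,0],[0,0,0],1],[[93.4,12.9,0],[0,0,0],1],[[119.3,16.5,0],[0,0,0],1],[[146.3,20.3,0],[0,0,0],1],[[174.2,24.1,0],[0,0,0],1],[[202.4,28,0],[0,0,0],1],[[230.6,31.9,0],[0,0,0],1],[[258.3,35.8,0],[0,0,0],1]])

```text
clock: 10.83
tool_pos: [0.5298, 0.0513, 0.4235]
orientation: [-179.9, 0.0, -82.9]
force: [0.2, 0.5, -6.9]
opening: 0.0283
gripper_force: 29.9
```

Call:
move_arm(motion=[[[27.1,3.8,0],[0,0,-0.1],1],[[53.5,7.4,0],[0,0,-0.2],1],[[79.3,11,0],[0,0,-0.3],1],[[104.6,14.5,0],[0,0,-0.4],1],[[129.6,18,0],[0,0,-0.5],1],[[154.2,21.4,0],[0,0,-0.6],1],[[178.2,24.7,0],[0,0,-0.7],1],[[201,27.8,0],[0,0,-0.8],1],[[222.4,30.8,0],[0,0,-0.8],1],[[241.9,33.5,0],[0,0,-0.8],1]])

```text
clock: 11.67
tool_pos: [0.5262, -0.1924, 0.4234]
orientation: [-180.0, -0.0, -82.1]
force: [0.7, -0.3, -8.4]
opening: 0.028
gripper_force: 29.9
```

Call:
move_arm(motion=[[[17.3,2.4,0],[0,0,0],1],[[32.4,4.5,0],[0,0,0],1],[[45.4,6.3,0],[0,0,0],1],[[56.5,7.8,0],[0,0,0],1],[[65.7,9.1,0],[0,0,0],1],[[73.1,10.1,0],[0,0,0],1],[[78.3,10.8,0],[0,0,0],1],[[81,11.2,0],[0,0,0],1],[[81,11.2,0],[0,0,0],1],[[81,11.2,0],[0,0,0],1]])

```text
clock: 12.5
tool_pos: [0.5281, -0.2717, 0.4227]
orientation: [180.0, 0.0, -82.0]
force: [0.5, -0.1, -6.9]
opening: 0.028
gripper_force: 29.9
```

```bash
python3 - <<'E'
from plan import *
import pickle
t,f,im=sample(14);t0=ctrl.get_obs()['clock']
T=cam('top');pickle.dump((t,f,im,T),open('/tmp/c.pkl','wb'))
x,s=state(t,f[:,1],t0);print(t0,x,'amp',np.hypot(x[0],x[1]/W),s);print(f[:,1],fit(t,f[:,1])[0])
to([.527,-.272,.40],-82)
c=[cv2.resize(im[0]['color'][130:280,310:460],(390,390)),cv2.resize(T['color'][210:360,355:505],(390,390))]
cv2.imwrite('pics/c.png',np.hstack(c))
E
```

```text
13.2 [ 0.005 -0.008] amp 0.00515139756124101 0.021154238132646636
[-0.063 -0.076 -0.088 -0.079 -0.083 -0.079 -0.024 -0.084 -0.084 -0.108
 -0.054 -0.066 -0.049 -0.023] [-0.006 -0.013 -0.066]
t 13.25 pos [ 0.528 -0.272  0.423] rpy [-179.998   -0.002  -82.037] shift mm [-0.1  1.  22.8] turn [-0.   -0.   -0.04]
```

View pics/c.png

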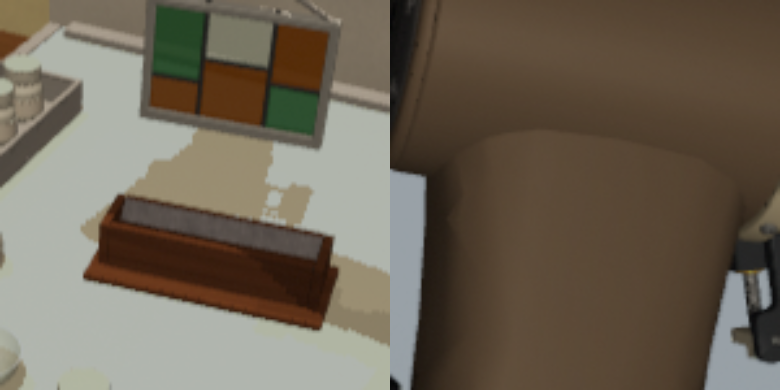

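The panel hangs nearly still: the foot edge is at crop (145–320,115–145) in the side view, above the stand mouth at (120–330,200–255). The top view is blocked by the arm. I'll refine the slot midline from the mouth edges in the first clear pictures.

```bash
python3 - <<'E'
from h import *
np.set_printoptions(precision=4,suppress=True)
S=cam('side');T=cam('top')
def edges(img,lines,horizontal):
    sat=cv2.cvtColor(img,cv2.COLOR_BGR2HSV)[...,1].astype(float)
    lo,hi=[],[]
    for i,(a,b) in lines:
        v=sat[i,a:b] if horizontal else sat[a:b,i]
        g=np.where(v<110)[0]
        if len(g)<3: continue
        for k,L,d in((g[0],lo,-1),(g[-1],hi,1)):
            if 0<=k+d<len(v):
                u=k+d*(v[k]-110)/(v[k]-v[k+d]+1e-9);L.append((u+a,i) if horizontal else (i,u+a))
    return np.array(lo),np.array(hi)
s0=cv2.imread('pics/side0.png');t0=cv2.imread('pics/top0.png')
# side: columns, search within rim
sl=[(c,(int(200+(c-357)*.2+3),int(216+(c-357)*.2+3)))for c in range(366,430)]
lo,hi=edges(s0,sl,False)
tl=[(r,(int(409+(r-240)*.125),int(440+(r-240)*.125)))for r in range(245,325)]
tlo,thi=edges(t0,tl,True)
y=np.radians(8.05);ex=np.array([np.cos(y),np.sin(y)]);ey=np.array([-ex[1],ex[0]]);c0=np.array([.5278,-.2715])
for n,s,E in(('side far',S,lo),('side near',S,hi),('top left',T,tlo),('top right',T,thi)):
    P=np.array([plane(s,p,.06)[:2] for p in E]);X=(P-c0)@ex;Y=(P-c0)@ey
    k=np.abs(Y-np.median(Y))<.004;f=np.polyfit(X[k],Y[k],1);print(n,len(E),k.sum(),'offset mm',f[1]*1e3,'slope deg',np.degrees(f[0]),'resid',np.std(Y[k]-np.polyval(f,X[k]))*1e3)
# ends along the slot: in top rows of grey, side
for n,s,img,cols in(('top',T,t0,None),):
    sat=cv2.cvtColor(img,cv2.COLOR_BGR2HSV)[...,1]
    for c1,c2 in((432,446),):
        for f in(.3,.5,.7):
            pass
    for x_top,x_bot in((432,442),(434,444)):
        l=[sat[r,int(round(x_top+(r-240)*.125))] for r in range(228,340)];g=np.where(np.array(l)<110)[0]+228
        g=g[(g>232)&(g<334)];print('rows',g[0],g[-1],[((plane(s,(x_top+(r-240)*.125,r),.06)[:2]-c0)@ex)*1e3 for r in(g[0]-.5,g[-1]+.5)])
E
```

```text
Traceback (most recent call last):
ValueError: operands could not be broadcast together with shapes (0,) (2,)
```

```bash
python3 - <<'E'
import cv2
s=cv2.cvtColor(cv2.imread('pics/side0.png'),cv2.COLOR_BGR2HSV)[...,1];t=cv2.cvtColor(cv2.imread('pics/top0.png'),cv2.COLOR_BGR2HSV)[...,1]
for c in(370,395,425):print(c,s[200:240,c].tolist())
for r in(250,283,320):print(r,t[r,395:460].tolist())
for c in(432,436):print(c,t[226:246,c].tolist())
for c in(440,444):print(c,t[322:342,c].tolist())
E
```

```text
370 [11, 11, 11, 11, 11, 11, 22, 90, 90, 45, 36, 36, 34, 35, 36, 36, 36, 45, 192, 190, 188, 182, 185, 182, 185, 184, 188, 191, 187, 187, 198, 190, 188, 187, 189, 193, 189, 188, 187, 186]
395 [11, 11, 11, 11, 11, 11, 11, 11, 11, 11, 11, 24, 91, 89, 45, 32, 32, 34, 36, 32, 32, 33, 50, 147, 189, 190, 196, 187, 191, 196, 200, 182, 188, 189, 190, 189, 191, 189, 187, 191]
425 [11, 11, 13, 13, 11, 11, 11, 11, 11, 13, 11, 11, 11, 11, 11, 11, 11, 24, 93, 92, 45, 35, 33, 34, 34, 32, 33, 33, 52, 148, 188, 189, 190, 185, 187, 191, 199, 185, 188, 189]
250 [23, 22, 140, 199, 208, 206, 203, 210, 201, 201, 206, 206, 214, 198, 206, 213, 214, 205, 204, 169, 74, 33, 27, 30, 49, 116, 211, 211, 203, 213, 235, 217, 120, 34, 29, 28, 28, 30, 32, 29, 29, 35, 164, 211, 205, 202, 203, 182, 25, 25, 25, 25, 25, 25, 25, 25, 25, 25, 25, 25, 25, 23, 25, 23, 25]
283 [23, 23, 23, 23, 23, 19, 75, 208, 205, 205, 205, 208, 212, 211, 208, 213, 214, 217, 198, 206, 221, 208, 203, 199, 72, 29, 29, 29, 32, 102, 213, 205, 204, 207, 193, 198, 198, 26, 28, 26, 26, 26, 28, 30, 29, 29, 154, 205, 211, 207, 208, 180, 25, 23, 23, 25, 23, 23, 23, 23, 23, 23, 23, 23, 23]
320 [23, 23, 23, 23, 23, 23, 25, 23, 23, 23, 16, 212, 211, 213, 203, 204, 206, 203, 204, 213, 206, 198, 209, 208, 235, 205, 203, 207, 141, 37, 26, 29, 28, 56, 227, 210, 205, 205, 206, 189, 197, 82, 28, 27, 28, 28, 26, 28, 27, 29, 65, 203, 206, 209, 206, 207, 37, 20, 23, 23, 23, 23, 23, 23, 23]
432 [25, 25, 24, 22, 206, 210, 205, 206, 207, 128, 34, 27, 30, 27, 26, 30, 29, 27, 27, 27]
436 [25, 25, 10, 140, 209, 208, 205, 204, 210, 205, 204, 201, 198, 188, 185, 171, 166, 159, 156, 132]
440 [30, 28, 31, 29, 29, 31, 183, 214, 209, 216, 206, 198, 14, 13, 13, 13, 17, 23, 25, 23]
444 [31, 28, 28, 28, 28, 34, 212, 206, 209, 205, 202, 71, 14, 23, 23, 23, 23, 23, 25, 23]
```

```bash
python3 - <<'E'
from h import *
np.set_printoptions(precision=1,suppress=True)
S=cam('side');T=cam('top')
y=np.radians(8.05);ex=np.array([np.cos(y),np.sin(y)]);ey=np.array([-ex[1],ex[0]]);c0=np.array([.5278,-.2715])
for n,s,E in(('side far',S,[(370,208.6),(395,213.6),(425,219.6)]),('side near',S,[(370,217.5),(395,222.6),(425,228.65)]),('top L',T,[(414.6,250),(418.7,283),(423.3,320)]),('top R',T,[(436.6,250),(440.7,283),(445.3,320)]),('ends',T,[(432,235.1),(440,327.5),(444,327.6)])):
    for z in (.06,):
        P=np.array([plane(s,p,z)[:2] for p in E]);X=(P-c0)@ex*1e3;Y=(P-c0)@ey*1e3;print(n,X,Y,np.degrees(np.polyfit(X,Y,1)[0]))
E
```

```text
side far [ 71.    1.  -80.4] [-17.9 -17.6 -17.2] -0.24294113442518164
side near [ 59.2  -9.  -88.2] [24.9 25.  24.9] -0.0023261773766864195
top L [ 78.6   3.3 -80.5] [27.5 27.7 27.7] -0.06078539771625733
top R [ 73.   -2.5 -86.6] [-23.1 -22.7 -22.5] -0.18687820961913554
ends [ 107.9 -101.9 -103.2] [-17.   -8.3 -17.4] -1.1109279612467553
```

Call:
move_arm(motion=[[[0,0,0.7],[0,0,0],1],[[0,-0.1,2.7],[0,0,0],1],[[-0.1,-0.1,6],[0,0,0],1],[[-0.2,-0.2,10.2],[0,0,0],1],[[-0.3,-0.3,15.3],[0,0,0],1],[[-0.4,-0.5,21.2],[0,0,0],1],[[-0.5,-0.7,27.6],[0,0,0],1],[[-0.6,-0.8,34.5],[0,0,0],1],[[-0.7,-1,41.7],[0,0,0],1],[[-0.8,-1.1,49],[0,0,0],1]])

```text
clock: 14.28
tool_pos: [0.5289, -0.271, 0.3729]
orientation: [180.0, 0.0, -82.0]
force: [0.3, -0.8, -7.8]
opening: 0.028
gripper_force: 29.9
```

Call:
move_arm(motion=[[[-0.1,-0.2,7.3],[0,0,0],1],[[-0.2,-0.4,14.5],[0,0,0],1],[[-0.3,-0.6,21.4],[0,0,0],1],[[-0.4,-0.7,27.8],[0,0,0],1],[[-0.5,-0.8,33.7],[0,0,0],1],[[-0.6,-0.9,38.8],[0,0,0],1],[[-0.7,-1,43],[0,0,0],1],[[-0.7,-1.1,46.3],[0,0,0],1],[[-0.7,-1.2,48.3],[0,0,0],1],[[-0.7,-1.2,49],[0,0,0],1]])

```text
clock: 15.12
tool_pos: [0.5301, -0.2702, 0.3245]
orientation: [180.0, 0.0, -82.0]
force: [0.1, 0.5, -8.1]
opening: 0.0279
gripper_force: 29.9
```

```bash
python3 - <<'E'
from plan import *
import pickle
t,f,im=sample(14);t0=ctrl.get_obs()['clock']
pickle.dump((t,f,im),open('/tmp/d.pkl','wb'))
x,s=state(t,f[:,1],t0);print(t0,x,'amp',np.hypot(x[0],x[1]/W),s,f[-1])
to([.5301,-.2702,.325],-82.05)
a=np.mean([i['color'].astype(float) for i in im],0).astype(np.uint8)
cv2.imwrite('pics/d.png',cv2.resize(a[150:255,335:455],(800,700))[100:700])
y=np.radians(7.95);ex=np.array([np.cos(y),np.sin(y),0]);ey=np.array([-ex[1],ex[0],0]);o=ctrl.get_obs()['tool_pos']
pin=o-[0,0,.0342]
g=lambda P:(((proj(im[0],P)-[335,150])*6.667)-[0,100]).round(1).tolist()
for h in(-.215,-.085):
  for a in(1,-1):
    print('panel',h,a,[g(pin+a*.09*ex+b*.007*ey+[0,0,h]) for b in(1,-1)])
E
```

```text
15.8167 [ 0.009 -0.074] amp 0.013566730661858966 0.026934836198287924 [-0.124 -0.008  0.53  -0.27   0.325]
t 15.8167 pos [ 0.53  -0.27   0.325] rpy [-179.998   -0.001  -82.035] shift mm [ 0.   0.  -0.2] turn [-0.   -0.    0.02]
panel -0.215 1 [[167.7, 279.9], [177.5, 262.7]]
panel -0.215 -1 [[611.4, 368.0], [618.0, 349.5]]
panel -0.085 1 [[186.4, -8.6], [196.6, -24.4]]
panel -0.085 -1 [[658.7, 73.3], [665.3, 56.1]]
```

View pics/d.png

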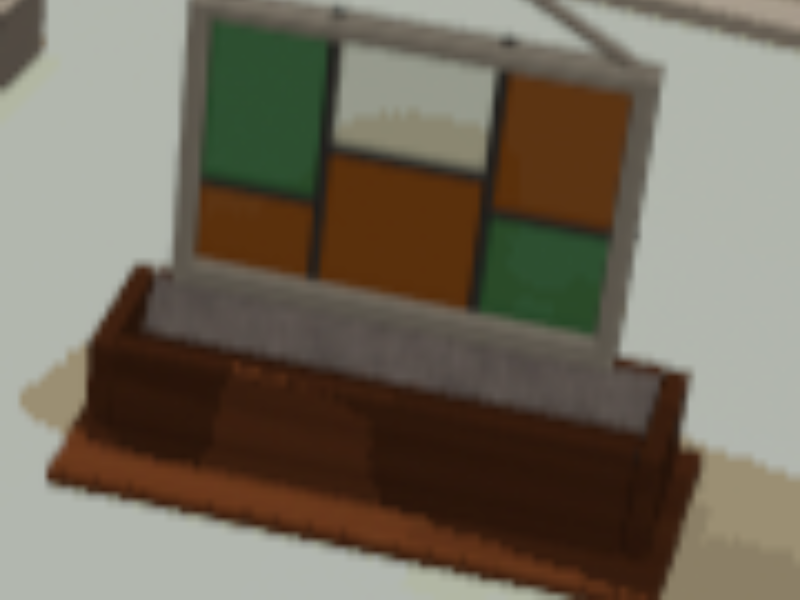

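The panel hangs in line above the slot. Its foot runs from crop (175,278) to (612,366), within about 2 px of the prediction, and the mouth band lies just below. I'll measure the residual swing again and cancel it.

```bash
python3 - <<'E'
from plan import *
t,f,im=sample(22);t0=ctrl.get_obs()['clock']
x,s=state(t,f[:,1],t0);print(t0,x,'amp',np.hypot(x[0],x[1]/W),s)
print(plan(x,10,0))
E
```

```text
16.9167 [-0.009  0.013] amp 0.009426535532027849 0.020825853445970526
[ 0.3  0.6  0.7  0.4 -0.1 -0.4 -0.5 -0.3  0.   0. ]
```

Call:
move_arm(motion=[[[-0.3,0,0.2],[0,0,0],1],[[-0.6,0,0.6],[0,0,0],1],[[-0.7,0,1.2],[0,0,0],1],[[-0.4,0,2],[0,0,0],1],[[0.1,0,2.8],[0,0,0],1],[[0.4,0,3.5],[0,0,0],1],[[0.5,0,4.2],[0,0,0],1],[[0.3,0,4.7],[0,0,0],1],[[0,0,5],[0,0,0],1],[[0,0,5],[0,0,0],1]])

```text
clock: 17.75
tool_pos: [0.53, -0.2701, 0.3197]
orientation: [180.0, 0.0, -82.0]
force: [-0.8, 0.6, -8.0]
opening: 0.0282
gripper_force: 29.9
```

```bash
python3 - <<'E'
from plan import *
t,f,im=sample(30);t0=ctrl.get_obs()['clock']
x,s=state(t,f[:,1],t0);print(t0,x,'amp',np.hypot(x[0],x[1]/W),s,f[-1,2:])
print(plan(x,10,0))
E
```

```text
19.25 [0.007 0.024] amp 0.007503993789883441 0.020626670235472766 [ 0.53 -0.27  0.32]
[-0.3 -0.6 -0.8 -0.7 -0.4 -0.1  0.   0.1 -0.  -0. ]
```

Call:
move_arm(motion=[[[0.3,0,0],[0,0,0],1],[[0.6,0,0],[0,0,0],1],[[0.8,0,0],[0,0,0],1],[[0.7,0,0],[0,0,0],1],[[0.4,0,0],[0,0,0],1],[[0.1,0,0],[0,0,0],1],[[0,0,0],[0,0,0],1],[[-0.1,0,0],[0,0,0],1],[[0,0,0],[0,0,0],1],[[0,0,0],[0,0,0],1]])

```text
clock: 20.08
tool_pos: [0.5301, -0.2702, 0.3198]
orientation: [-180.0, -0.0, -82.0]
force: [-0.2, -0.1, -7.4]
opening: 0.0279
gripper_force: 29.9
```

```bash
python3 - <<'E'
from plan import *
t,f,im=sample(34);t0=ctrl.get_obs()['clock']
x,s=state(t,f[:,1],t0);print(t0,x,'amp',np.hypot(x[0],x[1]/W),s,f[-1,2:])
g=[cv2.cvtColor(i['color'],cv2.COLOR_BGR2GRAY)[165:202,360:430].astype(np.float32) for i in im]
w=cv2.createHanningWindow(g[0].shape[::-1],cv2.CV_32F);d=np.array([cv2.phaseCorrelate(g[0],i,w)[0] for i in g]);print('px',fit(t,d[:,0]),fit(t,d[:,1]))
E
```

```text
21.7833 [-0.001  0.008] amp 0.0016485154319914313 0.03331257416692657 [ 0.53 -0.27  0.32]
px (array([-0.022,  0.014,  0.077]), np.float64(0.03134919304366414)) (array([ 0.028, -0.045, -0.047]), np.float64(0.036504267389291085))
```

Call:
move_arm(motion=[[[0,0,0],[0,0,0],1],[[0,0,0],[0,0,0],1],[[0,0,0],[0,0,0],1],[[0,0,0],[0,0,0],1],[[0,0,0],[0,0,0],1],[[0,0,0],[0,0,0],1],[[0,0,0],[0,0,0],1],[[0,0,0],[0,0,0],1],[[0,0,0],[0,0,0],1],[[0,0,0],[0,0,0],1]])

```text
clock: 22.62
tool_pos: [0.5301, -0.2702, 0.3198]
orientation: [180.0, 0.0, -82.0]
force: [0.0, -1.0, -7.6]
opening: 0.028
gripper_force: 29.9
```

```bash
python3 - <<'E'
from plan import *
t,f,im=sample(34);t0=ctrl.get_obs()['clock']
x,s=state(t,f[:,1],t0);print(t0,x,'amp',np.hypot(x[0],x[1]/W),s,f[-1,2:])
E
```

```text
24.3167 [-0.001  0.03 ] amp 0.004067727468605806 0.027136899061489275 [ 0.53 -0.27  0.32]
```

Call:
move_arm(motion=[[[0,0,0.8],[0,0,0],1],[[0,0,2.5],[0,0,0],1],[[0,0,5],[0,0,0],1],[[0,0,8],[0,0,0],1],[[0,0,11],[0,0,0],1],[[0,0,14],[0,0,0],1],[[0,0,17],[0,0,0],1],[[0,0,19.5],[0,0,0],1],[[0,0,21.2],[0,0,0],1],[[0,0,22],[0,0,0],1]])

```text
clock: 25.15
tool_pos: [0.53, -0.2701, 0.2974]
orientation: [180.0, 0.0, -82.0]
force: [-0.2, 0.1, -7.3]
opening: 0.0279
gripper_force: 29.9
```

```bash
python3 - <<'E'
from plan import *
t,f,im=sample(6);print(f,ctrl.get_obs()['force'])
a=np.mean([i['color'].astype(float) for i in im],0).astype(np.uint8)
cv2.imwrite('pics/e.png',cv2.resize(a[150:255,335:455],(800,700))[100:700])
E
```

```text
Traceback (most recent call last):
  File "sw.py", line 10, in sample
    t.append(o['clock']);f.append([-(o['force']@ex),-(o['moment']@np.array([-ex[1],ex[0],0])),*o['tool_pos']]);im.append(cam('side'))
                                                                                                                         ~~~^^^^^^^^
  File "h.py", line 4, in cam
    return ctrl.snapshot(n)
           ~~~~~~~~~~~~~^^^
ValueError: 200 camera calls are used up
```

The camera calls are used up, so the rest goes by force. I'll enter the channel slowly.

Call:
move_arm(motion=[[[0,0,0.5],[0,0,0],1],[[0,0,1.5],[0,0,0],1],[[0,0,3],[0,0,0],1],[[0,0,4.5],[0,0,0],1],[[0,0,6],[0,0,0],1],[[0,0,7.5],[0,0,0],1],[[0,0,9],[0,0,0],1],[[0,0,10.5],[0,0,0],1],[[0,0,11.5],[0,0,0],1],[[0,0,12],[0,0,0],1]])

```text
clock: 26.08
tool_pos: [0.53, -0.2701, 0.2856]
orientation: [180.0, 0.0, -82.0]
force: [-0.7, -0.2, -7.6]
opening: 0.0277
gripper_force: 29.9
```

Call:
move_arm(motion=[[[0,0,0],[0,0,0],1],[[0,0,0],[0,0,0],1]])

```text
clock: 26.25
tool_pos: [0.5301, -0.2702, 0.2859]
orientation: [-180.0, -0.0, -82.0]
force: [-0.2, 0.7, -7.5]
opening: 0.0279
gripper_force: 29.9
```

```bash
python3 - <<'E'
from h import *
o=ctrl.get_obs();print(o['clock'],o['tool_pos'],o['force'],o['moment'])
E
```

```text
26.25 [ 0.53009496 -0.27019944  0.28585064] [-0.1528312   0.70045329 -7.45599671] [ 0.03167966  0.11216659 -0.00697281]
```

Call:
move_arm(motion=[[[0,0,0.5],[0,0,0],1],[[0,0,2],[0,0,0],1],[[0,0,4],[0,0,0],1],[[0,0,6.5],[0,0,0],1],[[0,0,9],[0,0,0],1],[[0,0,11.5],[0,0,0],1],[[0,0,14],[0,0,0],1],[[0,0,16.5],[0,0,0],1],[[0,0,18.3],[0,0,0],1],[[0,0,19],[0,0,0],1]])

```text
clock: 27.08
tool_pos: [0.53, -0.2701, 0.2663]
orientation: [180.0, 0.0, -82.0]
force: [0.2, 0.3, -8.9]
opening: 0.0276
gripper_force: 29.9
```

Call:
move_arm(motion=[[[0,0,0.3],[0,0,0],1],[[0,0,0.8],[0,0,0],1],[[0,0,1.3],[0,0,0],1],[[0,0,1.8],[0,0,0],1],[[0,0,2.3],[0,0,0],1],[[0,0,2.8],[0,0,0],1],[[0,0,3.3],[0,0,0],1],[[0,0,3.8],[0,0,0],1],[[0,0,4.3],[0,0,0],1],[[0,0,4.5],[0,0,0],1]])

```text
clock: 27.92
tool_pos: [0.5301, -0.2702, 0.2622]
orientation: [180.0, 0.0, -82.0]
force: [-1.0, 0.2, -6.4]
opening: 0.0279
gripper_force: 29.9
```

Call:
move_arm(motion=[[[0,0,0.4],[0,0,0],1],[[0,0,0.8],[0,0,0],1],[[0,0,1.2],[0,0,0],1],[[0,0,1.6],[0,0,0],1],[[0,0,2],[0,0,0],1],[[0,0,2],[0,0,0],1]])

```text
clock: 28.42
tool_pos: [0.53, -0.2702, 0.2602]
orientation: [180.0, 0.0, -82.0]
force: [-0.3, -0.3, -7.5]
opening: 0.028
gripper_force: 29.9
```

Call:
move_arm(motion=[[[0,0,0.4],[0,0,0],1],[[0,0,0.8],[0,0,0],1],[[0,0,1.2],[0,0,0],1],[[0,0,1.2],[0,0,0],1],[[0,0,1.2],[0,0,0],1]])

```text
clock: 28.83
tool_pos: [0.5302, -0.2702, 0.2593]
orientation: [-180.0, -0.0, -82.0]
force: [-0.5, -1.1, -6.7]
opening: 0.0276
gripper_force: 29.9
```

Call:
move_arm(motion=[[[0,0,0.4],[0,0,0],1],[[0,0,0.8],[0,0,0],1],[[0,0,1],[0,0,0],1],[[0,0,1],[0,0,0],1],[[0,0,1],[0,0,0],1]])

```text
clock: 29.25
tool_pos: [0.5303, -0.2705, 0.2591]
orientation: [-179.9, -0.1, -82.0]
force: [-2.1, 0.4, 2.6]
opening: 0.0279
gripper_force: 29.9
```

Call:
move_arm(motion=[[[0,0,0.3],[0,0,0],1],[[0,0,0.6],[0,0,0],1],[[0,0,0.8],[0,0,0],1],[[0,0,0.8],[0,0,0],1],[[0,0,0.8],[0,0,0],1]])

```text
clock: 29.67
tool_pos: [0.5303, -0.2708, 0.2591]
orientation: [-179.9, -0.1, -82.0]
force: [-1.8, 1.0, 7.9]
opening: 0.0279
gripper_force: 29.9
```

It seated at TCP z = 0.2591, as predicted. I'll relieve the press and open.

Call:
move_arm(motion=[[[0,0,-0.4],[0,0,0],1],[[0,0,-1],[0,0,0],1],[[0,0,-1],[0,0,0],1],[[0,0,-1],[0,0,0],0.65],[[0,0,-1],[0,0,0],0.6],[[0,0,-1],[0,0,0],0.5],[[0,0,-1],[0,0,0],0.3],[[0,0,-1],[0,0,0],0],[[0,0,-1],[0,0,0],0],[[0,0,-1],[0,0,0],0]])

```text
clock: 30.5
tool_pos: [0.5301, -0.2702, 0.2582]
orientation: [180.0, 0.0, -82.0]
force: [-0.2, -0.3, 0.2]
opening: 0.0627
gripper_force: 0.0
```

Call:
move_arm(motion=[[[0,0,0],[0,0,0],0],[[0,0,0],[0,0,0],0],[[0,0,-3],[0,0,0],0],[[0,0,-8],[0,0,0],0],[[0,0,-18],[0,0,0],0],[[0,0,-32],[0,0,0],0],[[0,0,-50],[0,0,0],0],[[0,0,-70],[0,0,0],0],[[0,0,-90],[0,0,0],0],[[0,0,-105],[0,0,0],0]])

```text
clock: 31.33
tool_pos: [0.5303, -0.2705, 0.3664]
orientation: [-179.9, -0.1, -82.0]
force: [0.8, -0.4, -0.4]
opening: 0.0879
gripper_force: 0.0
```

Call:
move_arm(motion=[[[0,0,-12],[0,0,0],0],[[0,0,-20],[0,0,0],0],[[0,0,-20],[0,0,0],0],[[0,0,-20],[0,0,0],0]])

```text
clock: 31.67
tool_pos: [0.5301, -0.2701, 0.3836]
orientation: [-180.0, -0.0, -82.0]
force: [0.3, 0.2, -0.5]
opening: 0.0879
gripper_force: 0.0
```

```bash
python3 -c "
from plant import ctrl
print(ctrl.close_job())"
```

```text
the job is handed in; nothing more can be done
None
```

I carried the panel to the stand, held it still above the slot for over 4 s, lowered it to the slot floor and let go, then handed the job in at 31.7 s; seating was judged by force and height only, as the camera calls had run out before the lowering finished.

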